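# Slide the top spot plate from the stack onto the inspection stage

### The arm

A 6-joint arm with a two-finger parallel gripper is mounted at the origin on the work surface. World frame = base frame: x ahead of the robot, y to its left, z up, the work surface at z = 0. Lengths are in m, angles in rad, forces in N, time in s.
With the tool pointing down it reaches from about 0.35 to 0.975 m from the base axis. Payload 4.9 kg.
Tool frame: the origin (TCP) lies on the centre line of the jaws, within the pads' length; the fingertips stand 22 mm ahead of it and the grasp point (between the pads) lies 3 mm ahead of it (manip.tcp_to_tips is the distance from the TCP to the fingertips, in m); z points along the fingers, x is the direction in which the jaws open and shut, and the axes are right-handed (so a half turn about z gives the same grasp; the last joint's range is limited). The gripper opens to 85 mm and grips with 20 to 120 N. Pads are 22 mm wide; open, the fingers measure 114 mm over their backs; the gripper's body (76 mm by 85 mm) begins 54 mm behind the grasp point. The pads swing forward as they close: fully open they stand 13 mm farther back than shut.
Start: joints at [1.164, 0.053, 1.613, -0, 1.476, -0.119], TCP at [0.177, 0.599, 0.253] pointing down, gripper open.
Joint ranges: [-3.01, 3.01], [-1.01, 2.22], [0.06, 2.58], [-1.02, 4.17], [0.09, 2.62], [-3.14, 3.14]. Speed limits (rad/s): [2.57, 2.57, 3.14, 3.14, 3.14, 3.14].

### API

Orientations are given as a unit quaternion [w, x, y, z].
In Python, from plant import manip gives the robot as it stands.
- The arm moves only by the shell command python3 -m pendant 'ROWS'. ROWS is a JSON object of lists of equal length, an entry for each row: "linear": the shift along the tool's x, y, z in cm, a list of three; "rotation": the turn, a rotation vector about the tool's x, y, z in degrees, a list of three; "grip": the closure, from 0 (fully open) to 1 (shut). A call has exactly 10 rows; each row is the pose to reach, as a shift and turn from the pose commanded when the call began, along the tool's axes at that moment; what a row does not reach only later rows make up. A row lasts 1/12 s, in which the tool goes at most 41.7 mm and 7.16 degrees, less where a joint would pass 70% of its speed; a pose out of reach is approached as far as the arm can. A call with a gripper value outside its range is refused whole. The fingers move at their own pace and stop on an object; the grip force is fixed at half the most. Time passes only in rows, so rows that repeat a pose let the fingers close, or fill a call up. It gives the time, the measured TCP pose, the force and the opening at its end, in the units of the state.
- manip.state(): the state, without advancing time (a new reading comes with each control period).
- manip.grab_frame(name): name is "side" or "top"; returns the picture (480x640x3 uint8, red, green, blue); there is no depth.
- manip.calibration(name): a dict with "fx", "fy", "cx", "cy" (pixels), "cam_to_world" (4x4, takes a point from camera to world coordinates). Camera axes: x right, y up, looking along -z (the intrinsics and any distortion apply to the point x, -y, -z); pixel columns grow to the right and rows downward; lengths in m; the calibration is good to about 2 mm. A picture is of the moment at which its call begins. calibration takes no time and is no camera call.
- manip.job_done(): hands the job in, once; it reports no verdict.
The state is a dict: "time": time; "joint_pos": joint angles; "joint_vel": joint speeds; "joint_efforts": joint torques, N m; "tool_pos": TCP position; "tool_rot": TCP orientation; "contact_force": force on the tool from outside, world axes, zero at the start; "ft_torque": the same for the moment, N m; "gripper_width": opening from 0.0 (shut) to 1.0 (fully open).
Only numpy, scipy, OpenCV 4.12 (cv2) and the standard library are available. Lean on these libraries where they do the work, as an engineer would, in place of code of your own. Each camera call takes 0.05 s, during which the arm holds its last target. There are 200 camera calls.

### The job

Slide the blue porcelain spot plate sideways off the top of the white stack onto the dark inspection stage beside it, and push it fully home into the stage's corner, flat and flush against both the side fence and the end stop, so that the stop's green gauge pin is pushed in. Press and push gently, because the glaze chips above 15 N; keep the plate sliding rather than picking it up, and leave the white plates and the things standing around as they are. Let go and back away when done.

Things in the scene. Friction and masses are not known exactly. Their poses are not given: they have to be found in the camera images.
- stand: Fixed grey and aluminium transfer stand, foot 150 (x) by 290 (y) mm, sunk 0 to 14 mm into the black mat, so read its height. Origin: centre of the underside; z up. Its -y half is the magazine with the stack of four plates near (0, -75) on a sprung deck: it gives way from about 3 N of press, by 0.4 mm per N, 6 mm at most. Its +y half is the dark stage. The plate slides along stand +y.
- stage_mid (a point): Middle of the dark stage top at its nominal height, stand frame (0, 60, 49) mm. The stage runs y = -15 to 135, x = -67 to 61, is flat, open to -x and to the stack. It was levelled by hand: its true height is anywhere from 2.5 mm below to 2.5 mm above this point, unmeasured. So it lies 2.5 to 7.5 mm under the blue plate's unpressed underside (z = 54); pressed too hard the plate jams on its edge.
- gauge_pin (a joint): Green gauge pin in the end stop, in m: 0 when free (sticking 5 mm out towards the stack), 0.005 when the plate's edge lies flush against the stop. Very light spring (about 0.1 N). The end stop is an aluminium bar across the stage with two black thumb screws, top about z = 66, clamped with its inner face anywhere from stand y = 104 to 122 mm, unmeasured: feel for it.
- side_fence (a point): Middle of the top inner edge of the side fence, an upright aluminium bar along the stage's +x side from y = -15 to +137 mm; its inner face is at stand x = +62 mm (plate centre at x = 12 when home), its top at z = 66. Axes as the stand.
- back_wall (a point): Middle of the top inner edge of the magazine's back wall behind the stack; inner face at stand y = -133 mm, top at z = 70, 8 mm above the blue plate, so no finger fits behind that plate. Low guides beside the stack (x = +-60) end at z = 44. Axes as the stand.
- top_plate: Blue spot plate with white wells, 100 x 100 x 8 mm, about 0.19 kg; origin at the underside's centre, z up. Wells are marks: the top is flat. Up to 4 mm and 0.06 rad askew. Too wide to grasp: closed fingertips pressed on it with 5 to 9 N and drawn sideways carry it on stack and stage, and slip on it once it meets a stop. The stage gives only 1 mm per 15 N. Chips above 15 N.
- plate2: White spot plate directly under the blue one, same size (100 by 100 by 8 mm); origin at the centre of its underside. Lies loose, up to 2 mm and 0.03 rad askew. To be left where it is.
- plate3: White spot plate, third from the top, same size; origin at the centre of its underside. To be left where it is.
- plate4: White spot plate at the bottom of the stack, same size; origin at the centre of its underside. To be left where it is.
- amber_bottle: Loose amber reagent bottle, 56 mm across, about 105 mm tall, standing on the mat near the stand; origin at the centre of its base. Bystander.
- yellow_jar: Loose yellow jar with white cap, 60 mm across, 75 mm tall, standing on the mat near the stand; origin at the centre of its base. Bystander.
- beaker: Loose clear plastic beaker, 60 mm across, 80 mm tall, standing on the mat near the stand; origin at the centre of its base. Bystander.
Mind the look-alikes: they are no part of the job. Several things have the shape of the top_plate; the one meant has the colours described above.

How it is judged:
By the outcome, as a careful person would: the job done as asked, in the order asked, and still so for the second after the job is handed in, with the robot touching nothing.
It also fails if it takes over 72 s, if anything falls off the work surface, if the arm or the gripper's body presses on something with over 40 N, if the wrist force passes 120 N, or if a joint passes its speed limit or range.

## Working session

There is one attempt and no reset: what is moved stays moved. The work goes in short steps, Python scripts to look and compute and a shell command to move; the robot and the scene stay as the last step left them, time stands still between calls to the robot, and variables do not carry over. Pictures are saved under pics/ and viewed, about 8 in all and at most 12, crops included, and the job is handed in when it is done.

```bash
mkdir -p pics; ls; python3 - <<'E'
from plant import manip
import cv2,json
for n in("top","side"):
    cv2.imwrite(f"pics/{n}0.png",manip.grab_frame(n)[:,:,::-1])
    print(n,manip.calibration(n))
s=manip.state();print(s)
E
```

```text
pics
top {'fx': 581.331694417289, 'fy': 581.331694417289, 'cx': 330.2973872461242, 'cy': 243.78892506126664, 'cam_to_world': array([[ 0.07045732,  0.97515877, -0.21000272,  0.29214445],
       [-0.99750932,  0.06957536, -0.01159418, -0.04442759],
       [ 0.00330485,  0.21029657,  0.97763205,  1.46767151],
       [ 0.        ,  0.        ,  0.        ,  1.        ]])}
side {'fx': 570.2372344014439, 'fy': 570.2372344014439, 'cx': 316.2858665907325, 'cy': 244.94924946785758, 'cam_to_world': array([[-0.95947418,  0.16680116, -0.22712701,  0.34472675],
       [-0.28088958, -0.50148962,  0.81829652,  0.92430292],
       [ 0.02259097,  0.84893199,  0.52801905,  0.69214918],
       [ 0.        ,  0.        ,  0.        ,  1.        ]])}
{'time': 0.1, 'joint_pos': array([ 1.16402620e+00,  5.32780320e-02,  1.61416582e+00, -1.34665980e-05,
        1.47601629e+00, -1.19005519e-01]), 'joint_vel': array([ 0.0001605 , -0.00023958, -0.00268061,  0.00062671,  0.00272039,
       -0.00051035]), 'joint_efforts': array([ 2.34637682e-04, -3.94906497e+01, -3.71361458e+01, -1.47009318e-04,
        3.90472531e-03,  2.02639535e-05]), 'tool_pos': array([0.17717542, 0.59880709, 0.25218842]), 'tool_rot': array([ 4.71800821e-04,  8.01188837e-01,  5.98410875e-01, -8.05810682e-04]), 'contact_force': array([-0.199006  , -0.22466566,  0.59191095]), 'ft_torque': array([-0.00425083,  0.04929163, -0.0068267 ]), 'gripper_width': 1.0016092004512658}
```

View pics/top0.png

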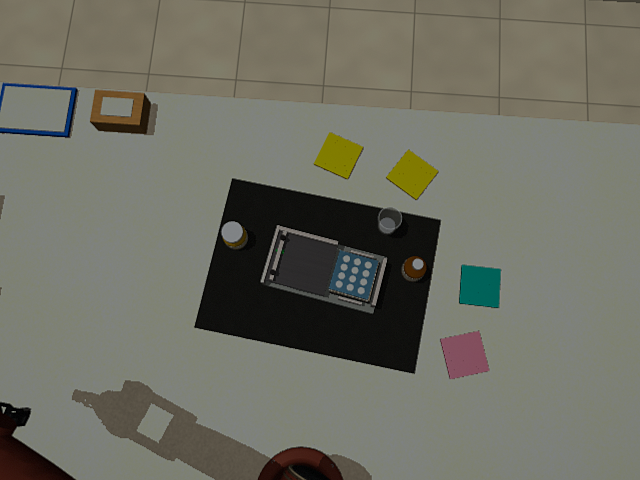

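View pics/side0.png

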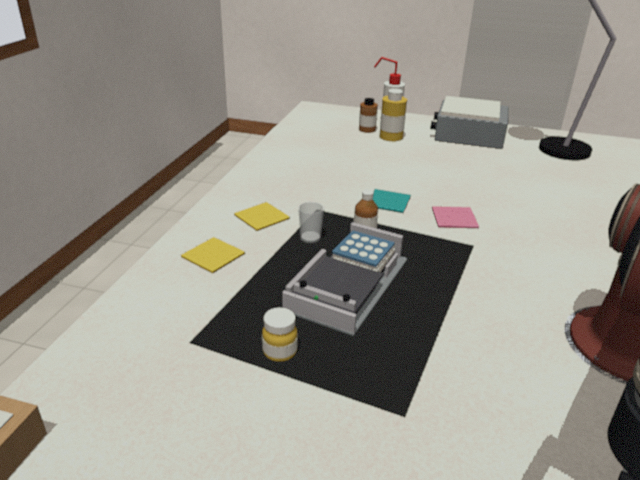

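The stage is to the left (+y world) and the blue plate at about (354,275) in the top view. The stop is on the left at about (273,255) and the fence along the upper edge.

```bash
python3 - <<'E'
import cv2
t=cv2.imread("pics/top0.png")[215:325,250:400];s=cv2.imread("pics/side0.png")[215:335,275:415]
cv2.imwrite("pics/topc.png",cv2.resize(t,None,fx=5.3,fy=5.3,interpolation=cv2.INTER_CUBIC))
cv2.imwrite("pics/sidec.png",cv2.resize(s,None,fx=5,fy=5,interpolation=cv2.INTER_CUBIC))
E
```

```text
(no output)
```

View pics/topc.png

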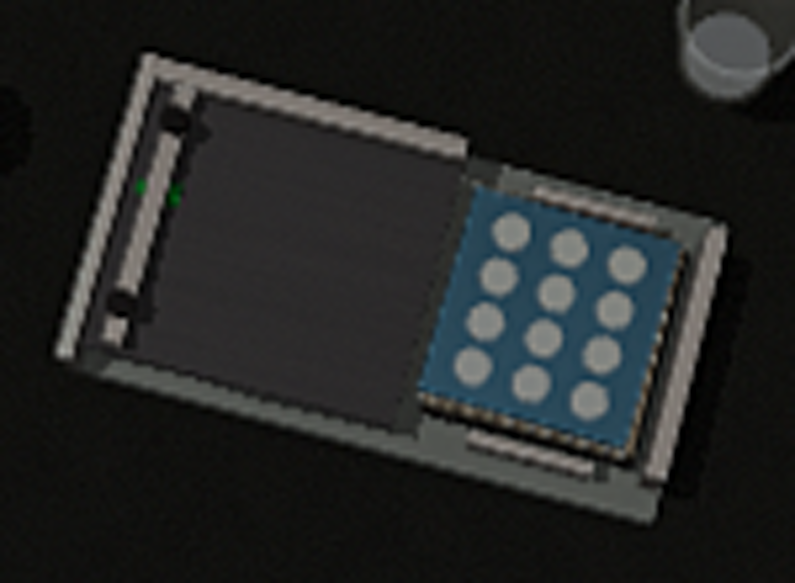

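View pics/sidec.png

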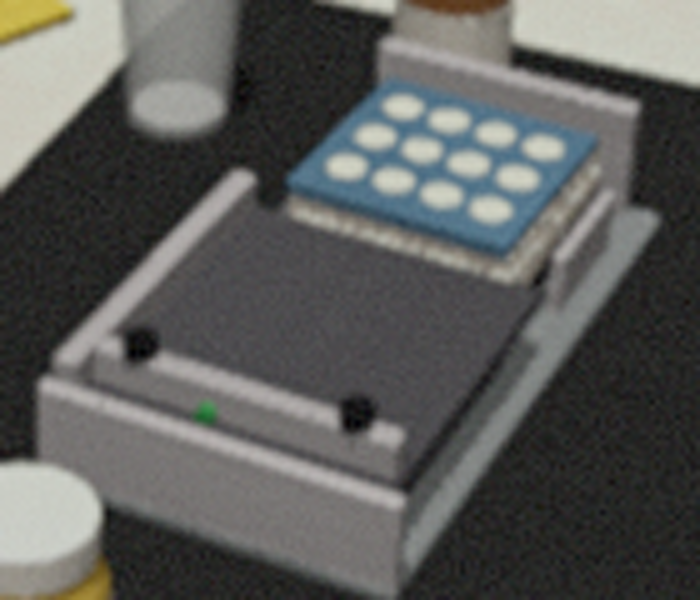

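```bash
cat > geo.py <<'E'
import numpy as np
from plant import manip
from scipy.optimize import least_squares
C={n:manip.calibration(n) for n in("top","side")}
def proj(n,P):
    c=C[n];M=np.linalg.inv(c["cam_to_world"]);p=np.atleast_2d(P)@M[:3,:3].T+M[:3,3]
    return np.c_[c["cx"]+c["fx"]*p[:,0]/-p[:,2],c["cy"]+c["fy"]*p[:,1]/p[:,2]]
def atz(n,uv,z):
    c=C[n];d=c["cam_to_world"][:3,:3]@[(uv[0]-c["cx"])/c["fx"],-(uv[1]-c["cy"])/c["fy"],-1]
    o=c["cam_to_world"][:3,3];return o+d*(z-o[2])/d[2]
T=lambda l:np.array(l)/5.3+[250,215]
S=lambda l:np.array(l)/5+[275,215]
E
python3 - <<'E'
from geo import *
t=T([(474,183),(682,240),(628,452),(420,396)]);s=S([(288,182),(388,82),(600,135),(510,252)])
q=np.array([(50,50),(50,-50),(-50,-50),(-50,50)])/1e3
def P(p):
    c,k=np.cos(p[3]),np.sin(p[3]);return np.c_[q@np.array([[c,k],[-k,c]])+p[:2],np.full(4,p[2])]
f=lambda p:np.r_[proj("top",P(p))-t,proj("side",P(p))-s].ravel()
r=least_squares(f,[.5,-.1,.06,0]);print("plate top",r.x,r.fun.reshape(-1,2).round(1).tolist());z=r.x[2];b=z-.062
print("fence stack end", atz("top",T((466,155)),b+.066),atz("side",S((255,183)),b+.066))
print("fence inner line top",atz("top",T((198,95)),b+.066),"side",atz("side",S((75,368)),b+.066))
print("wall inner top ends",[atz("top",T(x),b+.070).round(4) for x in((708,228),(645,483))],[atz("side",S(x),b+.070).round(4) for x in((383,50),(637,107))])
print("stop top inner",[atz("top",T(x),b+.066).round(4) for x in((195,95),(128,348))])
print("stop outer/side",[atz("side",S(x),b+.066).round(4) for x in((100,345),(405,437))])
for n,x in(("amb",(415,262)),("beak",(390,212)),("jar",(233,232))):print(n,atz("top",x,.09).round(3))
E
```

```text
plate top [ 0.52157017 -0.09129003  0.05231078 -0.19429654] [[0.1, 1.2], [-0.1, 0.8], [0.1, -0.3], [-0.2, -0.4], [-0.2, 0.4], [-0.4, -0.7], [-0.4, 0.4], [-0.1, -0.5]]
fence stack end [ 0.59550696 -0.04666191  0.05631078] [ 0.59175494 -0.04238293  0.05631078]
fence inner line top [0.61533078 0.08102743 0.05631078] side [0.62150638 0.10338367 0.05631078]
wall inner top ends [array([ 0.568 , -0.1612,  0.0603]), array([ 0.4476, -0.1386,  0.0603])] [array([ 0.5654, -0.1606,  0.0603]), array([ 0.4493, -0.1474,  0.0603])]
stop top inner [array([0.6152, 0.0824, 0.0563]), array([0.4934, 0.103 , 0.0563])]
stop outer/side [array([0.6172, 0.0865, 0.0563]), array([0.4938, 0.1063, 0.0563])]
amb [ 0.558 -0.235  0.09 ]
beak [ 0.678 -0.169  0.09 ]
jar [0.6  0.21 0.09]
```

```bash
python3 -m pendant '{"linear":[[-4,3,0],[-8,7,0],[-11,10,0],[-15,14,0],[-18,17,0],[-22,20,0],[-25,23,0],[-28,26,0],[-31,29,0],[-34,32,0]],"rotation":[[0,0,-2],[0,0,-4],[0,0,-6.8],[0,0,-6.8],[0,0,-6.8],[0,0,-6.8],[0,0,-6.8],[0,0,-6.8],[0,0,-6.8],[0,0,-6.8]],"grip":[0.5,1,1,1,1,1,1,1,1,1]}'
cat > st.py <<'E'
import numpy as np
from scipy.spatial.transform import Rotation as R
from plant import manip
s=manip.state();r=R.from_quat(np.roll(s["tool_rot"],-1))
O=np.array([.535,-.0193]);a=-.17
u=np.array([[np.cos(a),np.sin(a)],[-np.sin(a),np.cos(a)]])
print("t",round(s["time"],2),"pos",s["tool_pos"].round(4),"stand mm",(u@(s["tool_pos"][:2]-O)*1e3).round(1),"tip z",round((s["tool_pos"][2]-manip.tcp_to_tips)*1e3,1),"F stand",(u@s["contact_force"][:2]).round(2),"Fz",round(s["contact_force"][2],2),"w",round(s["gripper_width"],3),"v",abs(s["joint_vel"]).max().round(3))
import sys
if len(sys.argv)>1: print("shift cm in tool",(r.inv().apply(np.array(eval(sys.argv[1]))-s["tool_pos"])*100).round(2),"toolx deg",np.degrees(np.arctan2(*r.as_matrix()[[1,0],0])).round(2),"tilt",r.as_matrix()[:2,2].round(4))
E
python3 st.py '(.5216,-.0913,.12)'
```

```text
time: 0.93
tool_pos: [0.3639, 0.2252, 0.253]
tool_rot: [0.0, 0.764, 0.645, 0.0]
contact_force: [1.4, 0.4, 0.0]
gripper_width: 0.001
t 0.93 pos [0.3639 0.2252 0.253 ] stand mm [-210.  212.] tip z 231.0 F stand [1.32 0.61] Fz 0.05 w 0.001 v 1.182
shift cm in tool [-28.56  20.85  13.3 ] toolx deg 80.34 tilt [0.0002 0.0001]
```

```bash
python3 -m pendant '{"linear":[[-3.2,2.3,1],[-6.4,4.6,2],[-9.6,6.9,3],[-12.8,9.2,4],[-16,11.5,6],[-19.2,13.8,8],[-22,16,10],[-24.7,17.8,12],[-24.7,17.8,13],[-24.7,17.8,13]],"rotation":[[0,0,0],[0,0,0],[0,0,0],[0,0,0],[0,0,0],[0,0,0],[0,0,0],[0,0,0],[0,0,0],[0,0,0]],"grip":[1,1,1,1,1,1,1,1,1,1]}' >/dev/null
python3 st.py '(.5216,-.0913,.0743)'
```

```text
t 1.77 pos [ 0.4956 -0.0473  0.1195] stand mm [-34.1 -34.2] tip z 97.5 F stand [-1.71  0.38] Fz -0.82 w -0.004 v 0.057
shift cm in tool [-3.9   3.35  4.49] toolx deg 80.12 tilt [-0.0072  0.002 ]
```

```bash
python3 -m pendant '{"linear":[[-2,1.7,0],[-3.9,3.35,0],[-3.9,3.35,2],[-3.9,3.35,3.5],[-3.9,3.35,4],[-3.9,3.35,4],[-3.9,3.35,4],[-3.9,3.35,4],[-3.9,3.35,4],[-3.9,3.35,4]],"rotation":[[0,0,0],[0,0,0],[0,0,0],[0,0,0],[0,0,0],[0,0,0],[0,0,0],[0,0,0],[0,0,0],[0,0,0]],"grip":[1,1,1,1,1,1,1,1,1,1]}' >/dev/null
python3 st.py '(.5216,-.0913,.0743)'
python3 - <<'E'
from plant import manip
import cv2
s=manip.grab_frame("side")[200:335,275:415,::-1]
cv2.imwrite("pics/s1.png",cv2.resize(s,None,fx=4,fy=4,interpolation=cv2.INTER_CUBIC))
E
```

```text
t 2.6 pos [ 0.5248 -0.0904  0.0845] stand mm [  2.  -71.8] tip z 62.5 F stand [ 0.23 -0.32] Fz 0.25 w 0.003 v 0.005
shift cm in tool [-0.14 -0.31  1.02] toolx deg 80.34 tilt [ 0.0019 -0.0006]
```

View pics/s1.png

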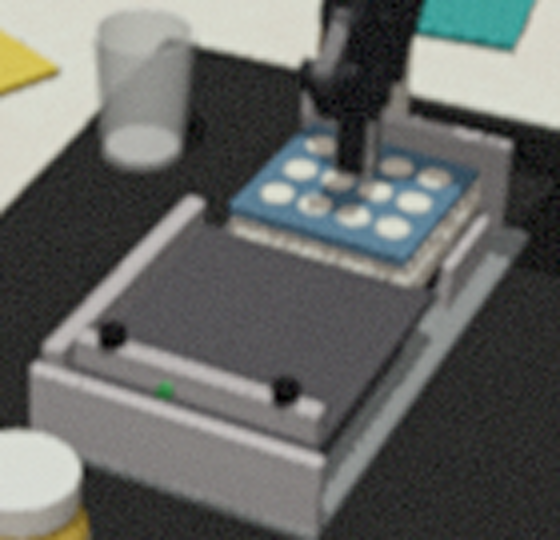

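The closed fingertips hover over the plate's middle, about (355,178) in the crop, roughly 10 mm above it. Next I feel for the surface.

```bash
python3 -m pendant '{"linear":[[0,0,0.3],[0,-0.1,0.6],[0,-0.2,0.8],[0,-0.2,0.9],[0,-0.2,0.95],[0,-0.2,0.95],[0,-0.2,0.95],[0,-0.2,0.95],[0,-0.2,0.95],[0,-0.2,0.95]],"rotation":[[0,0,0],[0,0,0],[0,0,0],[0,0,0],[0,0,0],[0,0,0],[0,0,0],[0,0,0],[0,0,0],[0,0,0]],"grip":[1,1,1,1,1,1,1,1,1,1]}' >/dev/null
python3 st.py
python3 -m pendant '{"linear":[[0,0,0.1],[0,0,0.1],[0,0,0.1],[0,0,0.1],[0,0,0.1],[0,0,0.1],[0,0,0.1],[0,0,0.1],[0,0,0.1],[0,0,0.1]],"rotation":[[0,0,0],[0,0,0],[0,0,0],[0,0,0],[0,0,0],[0,0,0],[0,0,0],[0,0,0],[0,0,0],[0,0,0]],"grip":[1,1,1,1,1,1,1,1,1,1]}' >/dev/null
python3 st.py
```

```text
t 3.48 pos [ 0.5226 -0.0903  0.0747] stand mm [ -0.2 -72.1] tip z 52.7 F stand [-1.24  0.16] Fz 5.75 w 0.002 v 0.002
t 4.32 pos [ 0.5229 -0.0903  0.0741] stand mm [  0.1 -72.1] tip z 52.1 F stand [-1.27 -0.11] Fz 6.98 w -0.002 v 0.001
```

```bash
python3 -m pendant '{"linear":[[0.1,0,-0.03],[0.4,0,-0.05],[0.7,0,-0.05],[1.0,0,-0.05],[1.3,0,-0.05],[1.6,0,-0.05],[1.9,0,-0.05],[2.2,0,-0.05],[2.5,0,-0.05],[2.5,0,-0.05]],"rotation":[[0,0,0],[0,0,0],[0,0,0],[0,0,0],[0,0,0],[0,0,0],[0,0,0],[0,0,0],[0,0,0],[0,0,0]],"grip":[1,1,1,1,1,1,1,1,1,1]}' >/dev/null
python3 st.py
python3 - <<'E'
from plant import manip
import cv2
s=manip.grab_frame("side")[200:335,275:415,::-1]
cv2.imwrite("pics/s2.png",cv2.resize(s,None,fx=4,fy=4,interpolation=cv2.INTER_CUBIC))
E
```

```text
t 5.15 pos [ 0.5276 -0.0657  0.0747] stand mm [  0.6 -47. ] tip z 52.7 F stand [0.16 0.7 ] Fz 5.37 w -0.001 v 0.007
```

View pics/s2.png

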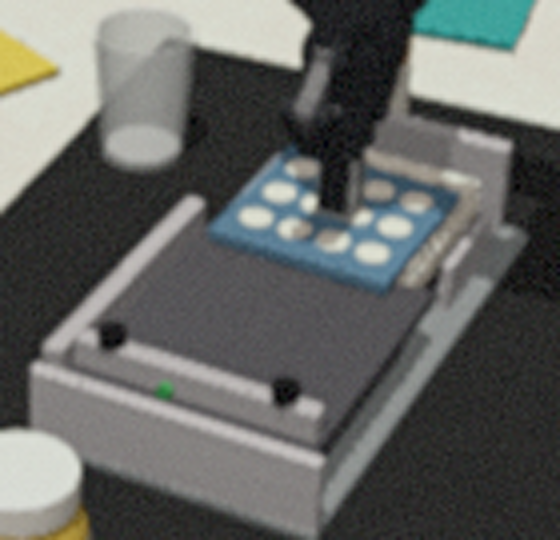

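The plate moves with the finger (front edge now at about (300,262) in the crop), and the white plates stayed put. I continue towards the tipping point.

```bash
python3 -m pendant '{"linear":[[0.3,0,0],[0.6,0,0],[0.9,0.05,0],[1.2,0.1,0],[1.5,0.1,0],[1.8,0.15,0],[2.1,0.2,0],[2.4,0.2,0],[2.4,0.2,0],[2.4,0.2,0]],"rotation":[[0,0,0],[0,0,0],[0,0,0],[0,0,0],[0,0,0],[0,0,0],[0,0,0],[0,0,0],[0,0,0],[0,0,0]],"grip":[1,1,1,1,1,1,1,1,1,1]}' >/dev/null
python3 st.py
```

```text
t 6.03 pos [ 0.5337 -0.0424  0.0747] stand mm [  2.6 -23. ] tip z 52.7 F stand [1.29 0.48] Fz 4.76 w -0.001 v 0.004
```

```bash
python3 -m pendant '{"linear":[[0.3,0,0.02],[0.6,0,0.04],[0.9,0.05,0.06],[1.2,0.1,0.08],[1.2,0.1,0.08],[1.2,0.1,0.08],[1.2,0.1,0.08],[1.2,0.1,0.08],[1.2,0.1,0.08],[1.2,0.1,0.08]],"rotation":[[0,0,0],[0,0,0],[0,0,0],[0,0,0],[0,0,0],[0,0,0],[0,0,0],[0,0,0],[0,0,0],[0,0,0]],"grip":[1,1,1,1,1,1,1,1,1,1]}' >/dev/null
python3 st.py
```

```text
t 6.87 pos [ 0.537  -0.0308  0.0743] stand mm [  3.9 -11. ] tip z 52.3 F stand [-0.54  0.46] Fz 6.72 w -0.0 v 0.002
```

```bash
python3 -m pendant '{"linear":[[0.3,0,0.0],[0.6,0,0.01],[0.9,0.05,0.02],[1.2,0.1,0.02],[1.5,0.1,0.03],[1.5,0.1,0.03],[1.5,0.1,0.03],[1.5,0.1,0.03],[1.5,0.1,0.03],[1.5,0.1,0.03]],"rotation":[[0,0,0],[0,0,0],[0,0,0],[0,0,0],[0,0,0],[0,0,0],[0,0,0],[0,0,0],[0,0,0],[0,0,0]],"grip":[1,1,1,1,1,1,1,1,1,1]}' >/dev/null
python3 st.py
python3 - <<'E'
from plant import manip
import cv2
s=manip.grab_frame("side")[200:335,275:415,::-1]
cv2.imwrite("pics/s3.png",cv2.resize(s,None,fx=4,fy=4,interpolation=cv2.INTER_CUBIC))
E
```

```text
t 7.7 pos [ 0.5408 -0.0162  0.0743] stand mm [5.2 4. ] tip z 52.3 F stand [0.32 0.92] Fz 8.0 w 0.004 v 0.001
```

View pics/s3.png

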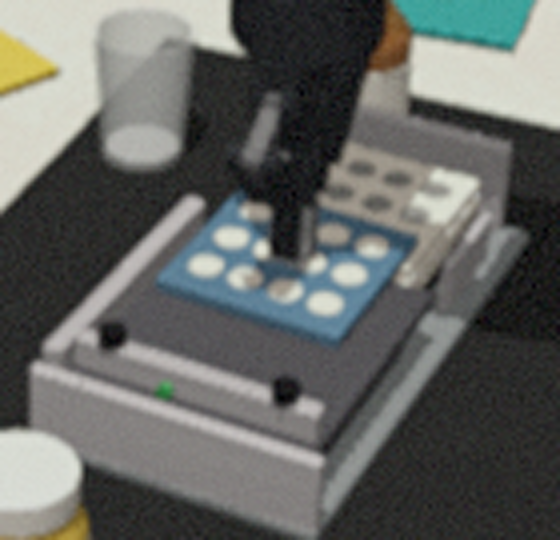

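The plate bridges onto the stage and is well aligned; plate2 is in place.

```bash
python3 -m pendant '{"linear":[[0.3,0,-0.04],[0.6,0,-0.04],[0.9,0,-0.04],[1.2,0.05,-0.03],[1.5,0.05,-0.02],[1.8,0.1,-0.02],[2.1,0.1,-0.02],[2.4,0.15,-0.02],[2.7,0.15,-0.02],[2.7,0.15,-0.02]],"rotation":[[0,0,0],[0,0,0],[0,0,0],[0,0,0],[0,0,0],[0,0,0],[0,0,0],[0,0,0],[0,0,0],[0,0,0]],"grip":[1,1,1,1,1,1,1,1,1,1]}' >/dev/null
python3 st.py
```

```text
t 8.58 pos [0.5452 0.0109 0.0727] stand mm [ 5.  31.5] tip z 50.7 F stand [0.05 1.01] Fz 3.96 w 0.001 v 0.009
```

```bash
python3 -m pendant '{"linear":[[0,0,0.07],[0.2,0,0.07],[0.5,0,0.07],[0.8,0.05,0.07],[1.1,0.1,0.07],[1.4,0.1,0.07],[1.7,0.15,0.07],[2.0,0.2,0.07],[2.3,0.2,0.07],[2.3,0.2,0.07]],"rotation":[[0,0,0],[0,0,0],[0,0,0],[0,0,0],[0,0,0],[0,0,0],[0,0,0],[0,0,0],[0,0,0],[0,0,0]],"grip":[1,1,1,1,1,1,1,1,1,1]}' >/dev/null
python3 st.py
python3 - <<'E'
from plant import manip
import cv2
s=manip.grab_frame("top")[215:325,250:400,::-1]
cv2.imwrite("pics/t4.png",cv2.resize(s,None,fx=5.3,fy=5.3,interpolation=cv2.INTER_CUBIC))
E
```

```text
t 9.42 pos [0.5516 0.0329 0.0725] stand mm [ 7.5 54.2] tip z 50.5 F stand [0.51 0.6 ] Fz 4.7 w -0.001 v 0.007
```

View pics/t4.png

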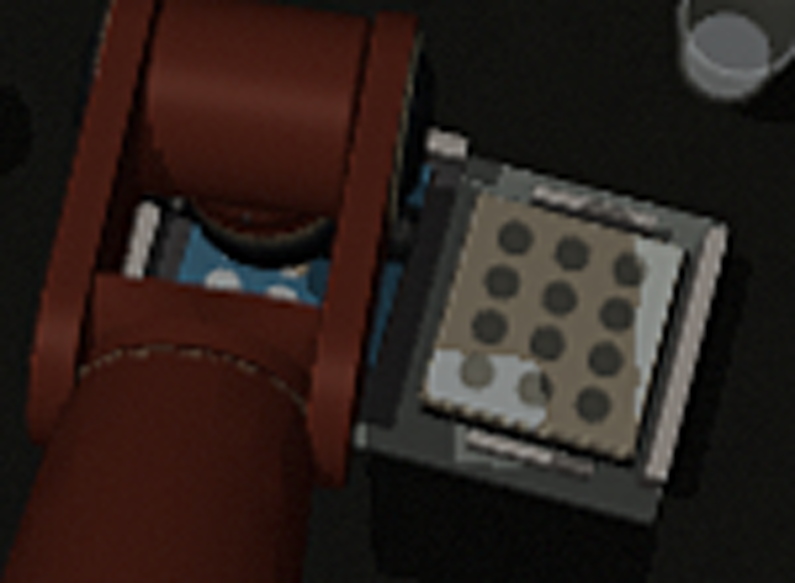

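The arm hides most of the view; the plate's front edge is near the stop (about (180,245)), and plate2 is undisturbed. I carry on by feel.

```bash
python3 -m pendant '{"linear":[[0,0,0.04],[0.2,0,0.04],[0.4,0,0.04],[0.6,0,0.04],[0.8,0,0.04],[0.8,0,0.04],[0.8,0,0.04],[0.8,0,0.04],[0.8,0,0.04],[0.8,0,0.04]],"rotation":[[0,0,0],[0,0,0],[0,0,0],[0,0,0],[0,0,0],[0,0,0],[0,0,0],[0,0,0],[0,0,0],[0,0,0]],"grip":[1,1,1,1,1,1,1,1,1,1]}' >/dev/null
python3 st.py
python3 -m pendant '{"linear":[[0.1,0,0],[0.2,0,0],[0.3,0,0],[0.4,0,0],[0.5,0,0],[0.5,0,0],[0.5,0,0],[0.5,0,0],[0.5,0,0],[0.5,0,0]],"rotation":[[0,0,0],[0,0,0],[0,0,0],[0,0,0],[0,0,0],[0,0,0],[0,0,0],[0,0,0],[0,0,0],[0,0,0]],"grip":[1,1,1,1,1,1,1,1,1,1]}' >/dev/null
python3 st.py
```

```text
t 10.3 pos [0.5532 0.0405 0.0725] stand mm [ 7.8 62. ] tip z 50.5 F stand [-0.44 -0.19] Fz 6.77 w 0.0 v 0.001
t 11.13 pos [0.5539 0.0452 0.0724] stand mm [ 7.7 66.8] tip z 50.4 F stand [ 0.31 -0.74] Fz 6.09 w -0.002 v 0.002
```

```bash
python3 -m pendant '{"linear":[[0.1,0,0],[0.2,0,0],[0.3,0,0],[0.4,0,0],[0.5,0,0],[0.6,0,0],[0.6,0,0],[0.6,0,0],[0.6,0,0],[0.6,0,0]],"rotation":[[0,0,0],[0,0,0],[0,0,0],[0,0,0],[0,0,0],[0,0,0],[0,0,0],[0,0,0],[0,0,0],[0,0,0]],"grip":[1,1,1,1,1,1,1,1,1,1]}' >/dev/null
python3 st.py
python3 - <<'E'
from plant import manip
import cv2
s=manip.grab_frame("side")[215:345,275:415,::-1]
cv2.imwrite("pics/s5.png",cv2.resize(s,None,fx=5,fy=4.6,interpolation=cv2.INTER_CUBIC))
E
```

```text
t 11.97 pos [0.5549 0.0509 0.0724] stand mm [ 7.8 72.6] tip z 50.4 F stand [ 0.16 -2.48] Fz 6.87 w -0.001 v 0.001
```

View pics/s5.png

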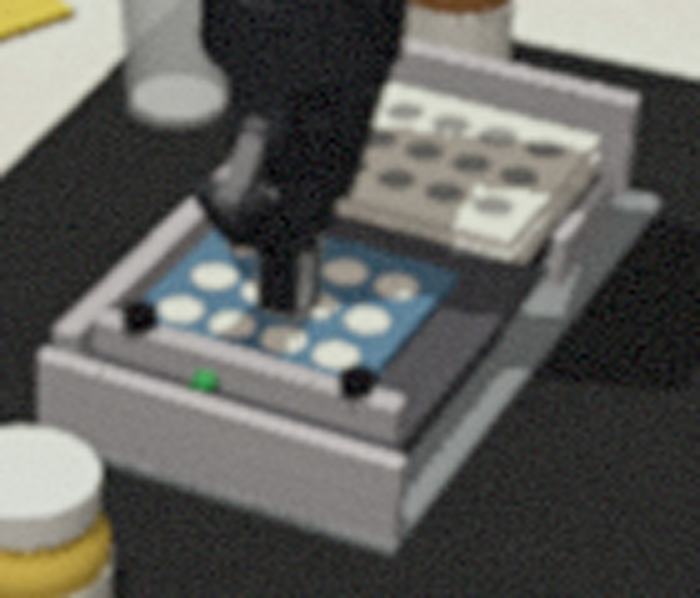

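The plate is at the stop, with the pin protruding outward at (205,382), and a gap to the fence remains on the left. Now I push +x into the fence.

```bash
python3 -m pendant '{"linear":[[0,0.1,0],[0,0.2,0],[0,0.3,0],[0,0.4,0],[0,0.5,0],[0,0.6,0],[0,0.7,0],[0,0.8,0],[0,0.8,0],[0,0.8,0]],"rotation":[[0,0,0],[0,0,0],[0,0,0],[0,0,0],[0,0,0],[0,0,0],[0,0,0],[0,0,0],[0,0,0],[0,0,0]],"grip":[1,1,1,1,1,1,1,1,1,1]}' >/dev/null
python3 st.py
python3 -m pendant '{"linear":[[0,0.1,0.02],[0,0.2,0.02],[0,0.3,0.02],[0,0.4,0.02],[0,0.4,0.02],[0,0.4,0.02],[0,0.4,0.02],[0,0.4,0.02],[0,0.4,0.02],[0,0.4,0.02]],"rotation":[[0,0,0],[0,0,0],[0,0,0],[0,0,0],[0,0,0],[0,0,0],[0,0,0],[0,0,0],[0,0,0],[0,0,0]],"grip":[1,1,1,1,1,1,1,1,1,1]}' >/dev/null
python3 st.py
```

```text
t 12.85 pos [0.562  0.0501 0.0723] stand mm [14.8 73. ] tip z 50.3 F stand [-3.42 -0.03] Fz 9.01 w 0.004 v 0.002
t 13.68 pos [0.5659 0.0496 0.0722] stand mm [18.8 73.1] tip z 50.2 F stand [-2.84 -0.21] Fz 9.45 w -0.001 v 0.002
```

```bash
python3 -m pendant '{"linear":[[0,0,-0.06],[0.1,0,-0.06],[0.2,0,-0.06],[0.3,0,-0.06],[0.4,0,-0.06],[0.5,0,-0.06],[0.6,0,-0.06],[0.7,0,-0.06],[0.7,0,-0.06],[0.7,0,-0.06]],"rotation":[[0,0,0],[0,0,0],[0,0,0],[0,0,0],[0,0,0],[0,0,0],[0,0,0],[0,0,0],[0,0,0],[0,0,0]],"grip":[1,1,1,1,1,1,1,1,1,1]}' >/dev/null
python3 st.py
python3 -m pendant '{"linear":[[0.1,0.05,0],[0.2,0.1,0],[0.3,0.2,0],[0.3,0.3,0],[0.3,0.3,-0.2],[0.3,0.3,-1],[0.3,0.3,-3],[0.3,0.3,-6],[0.3,0.3,-8],[0.3,0.3,-8]],"rotation":[[0,0,0],[0,0,0],[0,0,0],[0,0,0],[0,0,0],[0,0,0],[0,0,0],[0,0,0],[0,0,0],[0,0,0]],"grip":[1,1,1,1,1,1,1,1,1,1]}' >/dev/null
python3 -m pendant '{"linear":[[0,-3,-2],[0,-6,-4],[0,-9,-6],[0,-12,-6],[0,-15,-6],[0,-18,-6],[0,-20,-6],[0,-20,-6],[0,-20,-6],[0,-20,-6]],"rotation":[[0,0,0],[0,0,0],[0,0,0],[0,0,0],[0,0,0],[0,0,0],[0,0,0],[0,0,0],[0,0,0],[0,0,0]],"grip":[1,1,1,1,1,1,1,1,1,1]}' >/dev/null
python3 st.py
python3 - <<'E'
from plant import manip
import cv2
s=manip.grab_frame("side")[215:345,275:415,::-1]
cv2.imwrite("pics/s6.png",cv2.resize(s,None,fx=5,fy=4.6,interpolation=cv2.INTER_CUBIC))
s=manip.grab_frame("top")[215:325,250:400,::-1]
cv2.imwrite("pics/t6.png",cv2.resize(s,None,fx=5.3,fy=5.3,interpolation=cv2.INTER_CUBIC))
E
```

```text
t 14.52 pos [0.5676 0.0559 0.0725] stand mm [19.4 79.6] tip z 50.5 F stand [ 0.99 -2.08] Fz 5.67 w -0.0 v 0.003
t 16.18 pos [0.3735 0.0925 0.2113] stand mm [-178.1   82.8] tip z 189.3 F stand [-0.16  0.56] Fz 0.13 w 0.0 v 0.025
```

View pics/s6.png

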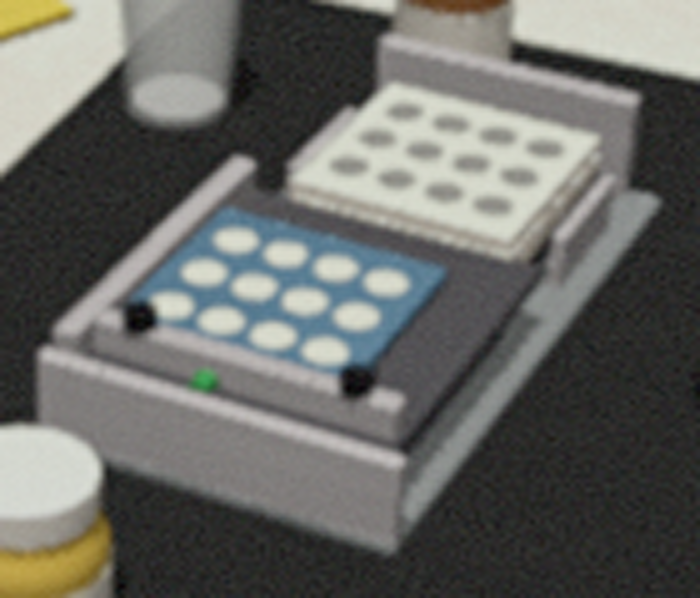

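View pics/t6.png

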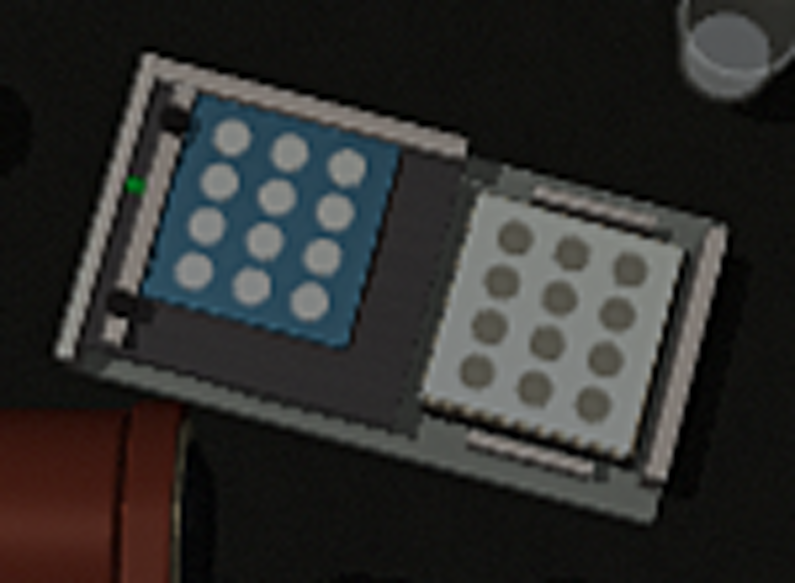

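```bash
python3 - <<'E'
from geo import *
import cv2
O=np.array([.535,-.0193]);a=-.17
u=np.array([[np.cos(a),np.sin(a)],[-np.sin(a),np.cos(a)]])
# colour-based rectangle fit, top view: before and after
for f,off,sc,z in(("topc",0,5.3,.0538),("t6",0,5.3,.0508)):
    im=cv2.imread(f"pics/{f}.png").astype(int);m=((im[:,:,0]-im[:,:,2])>25).astype(np.uint8)
    n,l,st,_=cv2.connectedComponentsWithStats(m);k=1+st[1:,4].argmax()
    c=cv2.convexHull(cv2.findContours((l==k).astype(np.uint8),0,1)[0][0])[:,0]
    W=np.array([atz("top",T(p),z)[:2] for p in c]);L=((W-O)@u.T*1e3).astype(np.float32)
    print(f,"stand-frame rect",cv2.minAreaRect(L), "x",L[:,0].min(),L[:,0].max(),"y",L[:,1].min(),L[:,1].max())
# yaw of fence via outer top edge
p=[atz("top",T(x),.0578) for x in((150,55),(466,137))];d=p[1]-p[0];print("fence yaw",np.arctan2(-d[0],-d[1])*-1*-1)
v=[atz("top",T(x),.0578)[:2] for x in((466,155),(466,137))];print("fence inner,outer in stand",[(u@(q-O)*1e3).round(1) for q in v])
s=cv2.imread("pics/t6.png")[60:330,100:440];cv2.imwrite("pics/t7.png",cv2.convertScaleAbs(cv2.resize(s,None,fx=2.2,fy=2.2,interpolation=cv2.INTER_CUBIC),alpha=2.2))
E
```

```text
topc stand-frame rect ((-0.16176986694335938, -72.11225891113281), (99.9661636352539, 100.18708801269531), 87.54535675048828) x -51.773296 51.69192 y -123.40459 -20.369425
t6 stand-frame rect ((13.275814056396484, 64.74652862548828), (100.0411605834961, 100.6945571899414), 88.69097900390625) x -37.756687 64.58279 y 14.135176 115.801155
fence yaw 0.1886900333640752
fence inner,outer in stand [array([ 63.9, -16.8]), array([ 72.3, -14.8])]
```

View pics/t7.png

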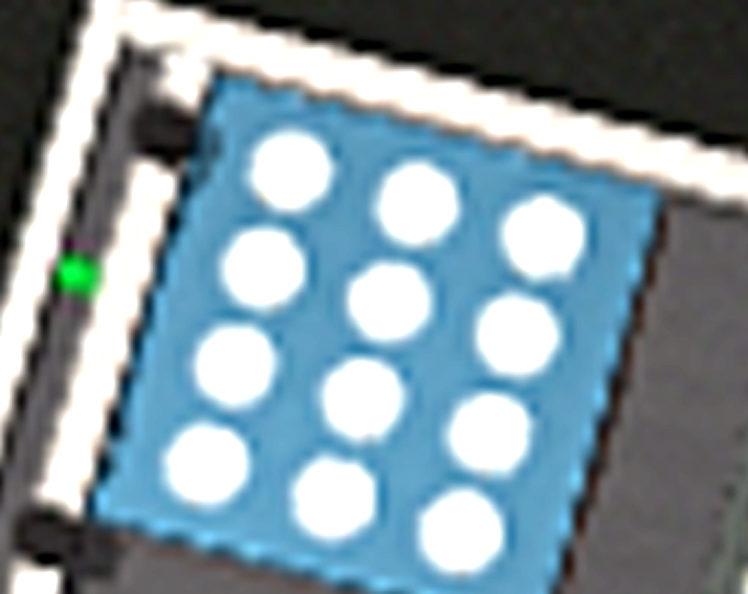

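The enlarged crop shows the plate tight against the fence (upper edge) and the stop (left edge). No green remains on the inner side, and the pin protrudes behind the stop at (78,275).

```bash
python3 st.py; python3 -c "
from plant import manip
manip.job_done()"
```

```text
t 16.28 pos [0.3739 0.0924 0.2115] stand mm [-177.7   82.8] tip z 189.5 F stand [-0.86 -1.8 ] Fz -0.76 w -0.0 v 0.007
the job is handed in; nothing more can be done
```

The blue plate now sits in the stage's corner, against both the side fence and the end stop. I handed the job in at about 16 s, with the gripper backed well clear.

I pressed closed fingertips on the plate and drew it across without lifting it. The press read 4 to 9.5 N at the end of each move; I had no readings in between. I carried it to the stop, then pushed it into the fence and back against the stop until the fingers slipped on it.

- **Seating:** the last pictures show no visible gap at the fence or the stop. The plate's angle (-0.193 rad) matches the fence's (0.189 rad in magnitude; the script's sign differs, but both lean the same way in the picture).
- **Gauge pin:** the green pin sticks out behind the stop and no longer shows on the plate side. I could only see this in the pictures, because the robot gives no reading of how far the pin is in.
- **Surroundings:** the white plate under the blue one stayed in place, and the beaker, jar and bottle look unmoved where they showed in the pictures. The last crops cut off most of the jar and bottle.
- **Small disagreement:** the plate's centre measured x = 13.3 mm against the nominal 12 mm. The fence measured about 2 mm off in the same direction, so this looks like an offset in my estimate of the stand's position, not a gap.

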